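Draw up two wheel spokes by counted quarter turns

TASK

Take the spoke key out of its stand and work round the wheel clockwise (seen from above) from the valve stem: give the first nipple one quarter turn clockwise, then the second nipple two quarter turns clockwise, counted as turn of the nipple itself. Use only the key on the nipples, fit it over each square head by feel without pressing hard, and leave the other four nipples as they are. Then put the key back upright in its stand, bottomed in the well, and let go.

Things in the scene. Friction and masses are not known exactly. Their poses are not given: they have to be found in the camera images.
- wheel: small barrow wheel, 250 mm across its black tyre, 70 mm high at the hub and 82 mm at the valve tip, lying flat, fixed. Origin on the bench under the hub, z up, x axis points at the valve stem (rubber with brass tip, leaning inwards). Six nipples stand upright on the rim ring, 80 mm from the axis; clockwise from above, numbers 1 to 6 lie 30, 90, 150, 210, 270, 330 degrees from the valve.
- key: spoke key, 87 mm tall, about 140 g, upright in its stand. Origin at the centre of its lower end, z up. Lower 26 mm: square barrel 24.5 mm wide, its square socket 16.5 mm wide, 20 mm deep, open below. Then a shaft 14 mm across, on top a square wooden grip 20 x 20 mm, 55 to 87 mm up. Grip and socket faces are square with its x and y axes; it fits a nipple in any of four positions.
- key_grip (a point): centre of the key's wooden grip, 71 mm above the key's lower end
- key_stand: wooden block 70 x 70 x 25 mm, fixed, with a round well in the middle, 42 mm across and 12 mm deep (floor 13 mm above the bench), where the key stands. Origin on the bench under the well's centre, z up.
- spoke1 (a point): on nipple 1's axis, top of its washer (25 mm across), 46.5 mm above the bench: a key fully down rests here. Square brass head, 14 mm across flats, 16.5 mm tall; a spring below lets all give 3.5 mm at 4 N/mm. Its flats start up to 29 degrees either way off square with the line to the hub (not measured); until the squares match the key stays up on the head, 12 to 16 mm too high.
- nipple1 (a joint): turn of nipple 1, rad: 0 at the start, grows clockwise as seen from above. Stiff (about 0.12 N m), stays where left. The key has up to 10 degrees of play either way before it bites.
- spoke2 (a point): on nipple 2's axis, top of its washer (25 mm across), 46.5 mm above the bench: a key fully down rests here. Square brass head, 14 mm across flats, 16.5 mm tall; a spring below lets all give 3.5 mm at 4 N/mm. Its flats start up to 29 degrees either way off square with the line to the hub (not measured); until the squares match the key stays up on the head, 12 to 16 mm too high.
- nipple2 (a joint): turn of nipple 2, rad: 0 at the start, grows clockwise as seen from above. Stiff (about 0.12 N m), stays where left. The key has up to 10 degrees of play either way before it bites.
- spoke3 (a point): on nipple 3's axis, top of its washer (25 mm across), 46.5 mm above the bench: a key fully down rests here. Square brass head, 14 mm across flats, 16.5 mm tall; a spring below lets all give 3.5 mm at 4 N/mm. Its flats start up to 29 degrees either way off square with the line to the hub (not measured); until the squares match the key stays up on the head, 12 to 16 mm too high.
- nipple3 (a joint): turn of nipple 3, rad: 0 at the start, grows clockwise as seen from above. Stiff (about 0.12 N m), stays where left. The key has up to 10 degrees of play either way before it bites.
- spoke4 (a point): on nipple 4's axis, top of its washer (25 mm across), 46.5 mm above the bench: a key fully down rests here. Square brass head, 14 mm across flats, 16.5 mm tall; a spring below lets all give 3.5 mm at 4 N/mm. Its flats start up to 29 degrees either way off square with the line to the hub (not measured); until the squares match the key stays up on the head, 12 to 16 mm too high.
- nipple4 (a joint): turn of nipple 4, rad: 0 at the start, grows clockwise as seen from above. Stiff (about 0.12 N m), stays where left. The key has up to 10 degrees of play either way before it bites.
- spoke5 (a point): on nipple 5's axis, top of its washer (25 mm across), 46.5 mm above the bench: a key fully down rests here. Square brass head, 14 mm across flats, 16.5 mm tall; a spring below lets all give 3.5 mm at 4 N/mm. Its flats start up to 29 degrees either way off square with the line to the hub (not measured); until the squares match the key stays up on the head, 12 to 16 mm too high.
- nipple5 (a joint): turn of nipple 5, rad: 0 at the start, grows clockwise as seen from above. Stiff (about 0.12 N m), stays where left. The key has up to 10 degrees of play either way before it bites.
- spoke6 (a point): on nipple 6's axis, top of its washer (25 mm across), 46.5 mm above the bench: a key fully down rests here. Square brass head, 14 mm across flats, 16.5 mm tall; a spring below lets all give 3.5 mm at 4 N/mm. Its flats start up to 29 degrees either way off square with the line to the hub (not measured); until the squares match the key stays up on the head, 12 to 16 mm too high.
- nipple6 (a joint): turn of nipple 6, rad: 0 at the start, grows clockwise as seen from above. Stiff (about 0.12 N m), stays where left. The key has up to 10 degrees of play either way before it bites.

How it is judged (in metres and radians):
On the way, in this order (a step that is already met when the one before it is completed fails the run):
1. the first nipple has had its quarter turn, the second is still as it was (value of joint nipple1 between 1.3108 and 1.8308 rad and value of joint nipple2 below 0.35 rad), for 0.2 s.
2. the second nipple has had its two quarter turns (value of joint nipple1 between 1.3108 and 1.8308 rad and value of joint nipple2 between 2.8416 and 3.4416 rad), for 0.2 s.
At the end, for the whole second after the job is handed in: Nipple 1 stands 90 (+-15) degrees and nipple 2 180 (+-17) degrees clockwise of the start, nipples 3 to 6 within 8 degrees of theirs; the key stands at rest, released, upright (within 7 degrees) in the well of its stand, its lower end within 4 mm of the well's floor and 8 mm of its centre (all of step 2 and value of joint nipple3 between -0.15 and 0.15 rad and value of joint nipple4 between -0.15 and 0.15 rad and value of joint nipple5 between -0.15 and 0.15 rad and value of joint nipple6 between -0.15 and 0.15 rad and horizontal distance between key and key_stand below 0.008 m and height (world z) of key below 0.017 m and angle between key's own z axis and vertical below 0.12 rad and linear speed of key below 0.02 m/s and contact force between the fingers and key below 0.1 N); the robot touches nothing.
It fails at once if a nipple is overturned: nipple 1 more than 15 degrees past its quarter turn, or nipple 2 more than 17 degrees past its two quarter turns (value of joint nipple1 above 1.8308 rad or value of joint nipple2 above 3.4416 rad).
It fails at once if the second nipple is turned (over 20 degrees) before the first has its quarter turn (value of joint nipple1 below 1.3108 rad and value of joint nipple2 above 0.35 rad).
It fails at once if one of the other four nipples is turned by more than 8 degrees (not (value of joint nipple3 between -0.15 and 0.15 rad and value of joint nipple4 between -0.15 and 0.15 rad and value of joint nipple5 between -0.15 and 0.15 rad and value of joint nipple6 between -0.15 and 0.15 rad)).
It fails at once if the key is pressed or wrenched against the wheel with more than 45 N (contact force between key and wheel above 45 N).
It fails at once if the gripper itself bears on the wheel or its nipples (contact force between the fingers and wheel above 2 N).
It also fails if it takes over 72 s, if anything falls off the work surface, if the arm or the gripper's body presses on something with over 40 N, if the wrist force passes 120 N, or if a joint passes its speed limit or range.

ROBOT

A 6-joint arm with a two-finger parallel gripper is mounted at the origin on a cart in front of the work surface, level with it; the furniture and walls round the work are solid. World frame = base frame: x ahead of the robot, y to its left, z up, the work surface at z = 0. Lengths are in m, angles in degrees, forces in N, time in s.
With the tool pointing down it reaches from about 0.325 to 0.85 m from the base axis. Payload 15.5 kg.
Tool frame: the origin (TCP) lies on the centre line of the jaws, within the pads' length; the fingertips stand tip_extent ahead of it and the grasp point (between the pads) lies 3 mm ahead of it (tip_extent is the distance from the TCP to the fingertips, in m); y points along the fingers, z is the direction in which the jaws open and shut, and the axes are right-handed (so a half turn about y gives the same grasp; the last joint's range is limited). The gripper opens to 91 mm and grips with 3 to 60 N. Pads are 32 mm wide; open, the fingers measure 118 mm over their backs; the gripper's body (76 mm by 178 mm) begins 60 mm behind the grasp point.
Start: joints at [62.768, 28.281, 77.091, -0, 74.628, -5.472], TCP at [0.232, 0.58, 0.236] pointing down, gripper open.
Joint ranges: [-166.48, 166.48], [-47.26, 123.95], [12.59, 153.08], [-70.14, 250.14], [6.76, 159.57], [-176.63, 176.63]. Speed limits (degrees/s): [108.29, 108.29, 147.25, 172.46, 172.46, 172.46].

INTERFACE

Orientations are given as [roll, pitch, yaw] about the fixed x, y, z axes, in that order (R = Rz(yaw) Ry(pitch) Rx(roll)).
In Python, from workcell import * gives the robot as it stands. The module is installed in compiled form; this text tells all that it offers.
- The arm moves only by the shell command python3 -m creep 'ROWS' [OPENING] [FORCE]. ROWS is JSON, a list of rows, each a list of 2 entries, a list of its own where there are three numbers: the shift along the world's x, y, z in mm, then the turn about the world's z in degrees. In form: [[[x, y, z], yaw], ...]. A call has 1 to 20 rows; each row is the pose to reach, as a shift and turn from the pose measured when the call began; what a row does not reach only later rows make up. A row lasts 1/10 s, in which the tool goes at most 50 mm and 8.59 degrees, less where a joint would pass 70% of its speed; a pose out of reach is approached as far as the arm can. A call with a gripper value outside its range is refused whole. OPENING is the closure in counts, from 0 (fully open) to 255 (shut), set as the call begins (- or left out, the last holds). The fingers move at their own pace and stop on an object; FORCE is the grip in N (left out, the last holds). Time passes only in rows, so rows that repeat a pose let the fingers close. It gives the time, the measured TCP pose, the force and the opening at its end, in the units of the state.
- state(): the state, without advancing time (a new reading comes with each control period).
- camera(name): name is "side" or "top" or "wrist"; returns the picture (400x640x3 uint8, red, green, blue); there is no depth.
- camera_params(name): a dict with "K" (3x3 intrinsics, pixels), "camera_from_world" (4x4, takes a point from world to camera coordinates); the wrist camera has in their place "mount" (4x4, takes a point from camera to tool coordinates, whose origin is the TCP and whose axes are the tool frame's). Camera axes: x right, y up, looking along -z (the intrinsics and any distortion apply to the point x, -y, -z); pixel columns grow to the right and rows downward; lengths in m; the calibration is good to about 2 mm. A picture is of the moment at which its call begins: read the wrist's pose just before it. camera_params takes no time and is no camera call.
- sign_off(): hands the job in, once; it reports no verdict.
The state is a dict: "clock": time; "q": joint angles; "dq": joint speeds; "effort": joint torques, N m; "tool_pos": TCP position; "tcp_rot": TCP orientation; "force": force on the tool from outside, world axes, zero at the start; "moment": the same for the moment, N m; "opening": finger opening in m.
Only numpy, scipy, OpenCV 4.12 (cv2) and the standard library are available. Lean on these libraries where they do the work, as an engineer would, in place of code of your own. Each camera call takes 0.05 s, during which the arm holds its last target. There are 200 camera calls.

## Working session

There is one attempt and no reset: what is moved stays moved. The work goes in short steps, Python scripts to look and compute and a shell command to move; the robot and the scene stay as the last step left them, time stands still between calls to the robot, and variables do not carry over. Pictures are saved under pics/ and viewed, on a budget of 10 in all, crops included, one or two more only if the job needs it, and the job is handed in when it is done.

```bash
mkdir -p pics; python3 - <<'E'
from workcell import *
import cv2,numpy as np
print(state())
for n in("top","side"):
    im=camera(n);cv2.imwrite(f"pics/{n}0.png",im[:,:,::-1]);p=camera_params(n);print(n,{k:np.round(v,4).tolist() if not isinstance(v,str) else v for k,v in p.items()})
print({k:np.round(v,4).tolist() for k,v in camera_params("wrist").items()})
E
```

```text
{'clock': 0.0, 'q': array([ 6.27656386e+01,  2.83125369e+01,  7.71280819e+01, -3.20324943e-04,
        7.46271500e+01, -5.47132911e+00]), 'dq': array([-0.02250324,  0.08572322, -0.1050106 ,  0.07579561,  0.04568243,
       -0.02738238]), 'effort': array([-3.21262938e-03, -8.78809547e+01, -3.81855977e+01,  7.05464068e-02,
        5.29832568e-02,  1.30632256e-05]), 'tool_pos': array([0.23156194, 0.58013889, 0.2353581 ]), 'tcp_rot': array([-9.00674894e+01,  6.15422837e-03, -2.17629508e+01]), 'force': array([ 0.87302005,  0.82000417, -0.65216025]), 'moment': array([-0.01149885, -0.01571052, -0.04531881]), 'opening': 0.09147358230973564}
top {'K': [[496.6248, 0.0, 320.0697], [0.0, 496.6248, 196.3536], [0.0, 0.0, 1.0]], 'camera_from_world': [[-0.0076, -0.9998, 0.0196, -0.223], [0.9974, -0.0062, 0.0718, -0.5435], [-0.0717, 0.0201, 0.9972, -1.0637], [0.0, 0.0, 0.0, 1.0]]}
side {'K': [[503.8199, 0.0, 323.8125], [0.0, 503.8199, 191.2689], [0.0, 0.0, 1.0]], 'camera_from_world': [[0.9003, -0.4351, 0.0104, -0.5802], [0.1549, 0.3426, 0.9266, -0.1044], [-0.4067, -0.8327, 0.3758, -0.9119], [0.0, 0.0, 0.0, 1.0]]}
{'K': [[360.6912, 0.0, 320.8315], [0.0, 360.6912, 200.2585], [0.0, 0.0, 1.0]], 'mount': [[-0.0012, -0.9725, -0.2331, -0.0653], [-0.0006, 0.2331, -0.9725, -0.1481], [1.0, -0.0011, -0.0008, -0.001], [0.0, 0.0, 0.0, 1.0]]}
```

View pics/top0.png

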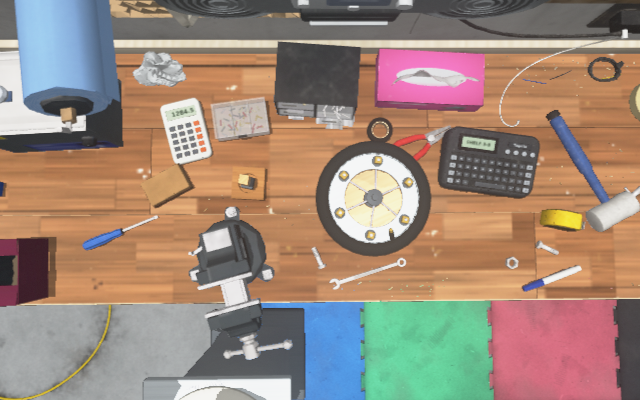

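View pics/side0.png

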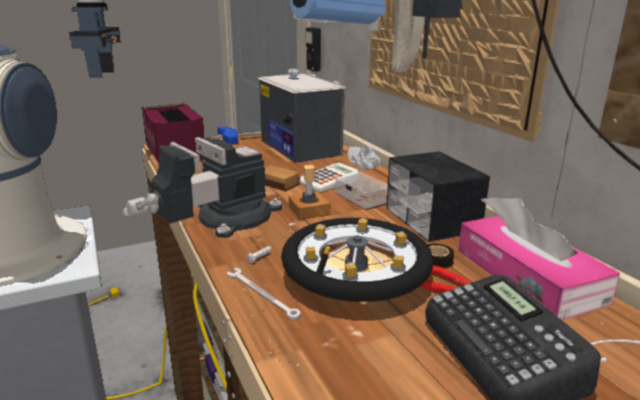

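```bash
cat > h.py <<'E'
from workcell import *
import cv2,numpy as np
from scipy.spatial.transform import Rotation as R
def w(name,uv,z,wp=None):
    "pixel + world height -> world point (m)"
    p=camera_params(name);K=p["K"]
    if name=="wrist":
        s=wp;T=np.eye(4);T[:3,:3]=R.from_euler("xyz",s["tcp_rot"],degrees=True).as_matrix();T[:3,3]=s["tool_pos"];M=T@p["mount"]
    else: M=np.linalg.inv(p["camera_from_world"])
    d=np.linalg.inv(K)@[uv[0],uv[1],1];d=M[:3,:3]@[d[0],-d[1],-d[2]];c=M[:3,3]
    return c+d*(z-c[2])/d[2]
def proj(name,X,wp=None):
    p=camera_params(name)
    if name=="wrist":
        T=np.eye(4);T[:3,:3]=R.from_euler("xyz",wp["tcp_rot"],degrees=True).as_matrix();T[:3,3]=wp["tool_pos"];C=np.linalg.inv(T@p["mount"])
    else: C=p["camera_from_world"]
    c=C[:3,:3]@X+C[:3,3];q=p["K"]@[c[0],-c[1],-c[2]];return q[:2]/q[2]
E
python3 - <<'E'
from h import *
im=cv2.imread("pics/top0.png")
c=np.hstack([cv2.resize(im[135:265,310:440],(600,600),interpolation=2)[:, :400*0+600][:, :],cv2.resize(im[155:210,220:275],(200,200),interpolation=2).repeat(3,0)[:600]*0+0])
a=cv2.resize(im[135:265,310:440],(520,520),interpolation=2);b=cv2.resize(im[160:205,225:270],(270,270),interpolation=2)
o=np.zeros((520,790,3),np.uint8);o[:,:520]=a;o[:270,520:]=b;cv2.imwrite("pics/c1.png",o)
for uv in [(377,160),(407,174),(405,219),(371,235),(340,212),(343,176)]: print(w("top",uv,.063).round(4))
print("hub",w("top",(374,198),.07).round(4),"key",w("top",(247,181),.1).round(4),"valve",w("top",(391,236),.07).round(4))
E
```

```text
[ 0.6155 -0.3471  0.063 ]
[ 0.5853 -0.4103  0.063 ]
[ 0.4902 -0.4042  0.063 ]
[ 0.4572 -0.332   0.063 ]
[ 0.5058 -0.2675  0.063 ]
[ 0.5818 -0.2747  0.063 ]
hub [ 0.5343 -0.3386  0.07  ] key [ 0.5684 -0.0773  0.1   ] valve [ 0.4548 -0.3729  0.07  ]
```

View pics/c1.png

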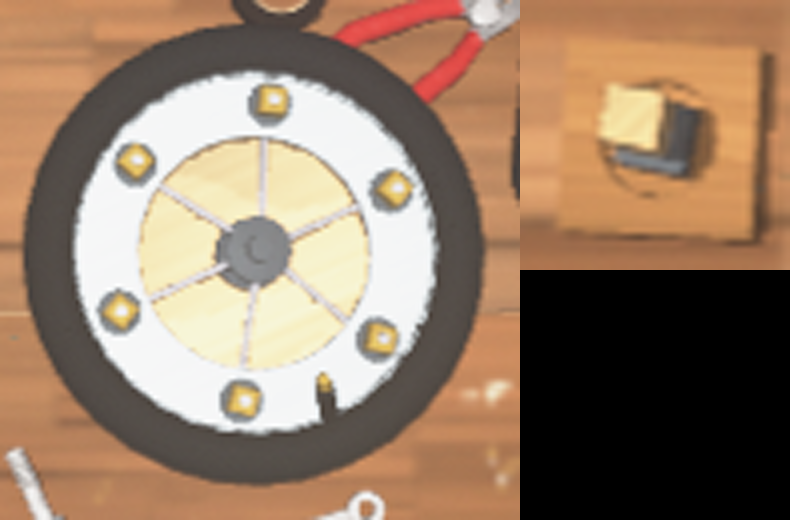

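```bash
cat >> h.py <<'E'
def fitwheel(P):
    "P: nipples xy in order 1..6 clockwise; fit centre, valve angle (deg)"
    z=np.array(P)[:,0]+1j*np.array(P)[:,1];k=np.exp(-1j*np.radians(30+60*np.arange(6)))
    c=z.mean();a=np.mean((z-c)*k.conj());r=z-c-a*k
    n=a/abs(a)*.08*k+c
    return c,abs(a),np.degrees(np.angle(a)),n,abs(r).max()
E
python3 - <<'E'
from h import *
C=[(242,401),(121,312),(136,163),(271,101),(396,188),(379,339)]
P=[w("top",(310+x/4-.4,135+y/4-.4),.063)[:2] for x,y in C]
print(fitwheel(P))
u=lambda x,y:(225+(x-520)/6-.4,160+y/6-.4)
print("griptop",w("top",u(633,118),.1),"stand",w("top",u(661,138),.025))
a,b=w("top",u(607,85),.1),w("top",u(665,90),.1);print("grip edge dir",np.degrees(np.arctan2(*(b-a)[1::-1])))
a,b=w("top",u(567,37),.025),w("top",u(760,45),.025);print("stand edge",np.degrees(np.arctan2(*(b-a)[1::-1])))
for z in (.1,.15,.2): print(proj("side",np.array([.44,-.05,z])))
print([ (k,v) for k,v in state().items() if k in("tool_pos","tcp_rot")])
E
```

```text
(np.complex128(0.5365876049472729-0.33956259530226873j), np.float64(0.07946326378693006), np.float64(-156.3401700603068), array([0.4570769 -0.3307281j , 0.50448315-0.26628706j,
       0.58399385-0.27512155j, 0.61609831-0.34839709j,
       0.56869206-0.41283813j, 0.48918136-0.40400364j]), np.float64(0.0012255142233717012))
griptop [ 0.57201348 -0.07011709  0.1       ] stand [ 0.57272069 -0.07020663  0.025     ]
grip edge dir -95.26875935079585
stand edge -92.68072656292462
[243.50916624 171.68938771]
[242.25242224 147.80789837]
[240.94719143 123.00503037]
[('tool_pos', array([0.23156925, 0.5801833 , 0.23541148])), ('tcp_rot', array([-9.00609558e+01,  5.36065075e-03, -2.17597427e+01]))]
```

```bash
python3 -m creep '[[[25,-45,0],0],[[50,-90,0],2],[[75,-135,0],4],[[100,-180,0],6],[[125,-225,0],8],[[150,-270,0],10],[[170,-320,5],12],[[190,-365,5],14],[[210,-410,5],16],[[230,-455,5],16],[[250,-500,5],16],[[270,-540,5],16],[[290,-580,5],16],[[310,-620,5],16],[[320,-650,5],16],[[325,-658,5],16],[[325,-658,5],16],[[325,-658,5],16]]' 0 20
```

```text
clock: 1.9
tool_pos: [0.556, -0.0769, 0.2402]
tcp_rot: [-90.0, 0.1, -5.7]
force: [-0.4, 0.7, -0.4]
opening: 0.0908
```

```bash
python3 - <<'E'
from h import *
s=state();im=camera("wrist");cv2.imwrite("pics/w1.png",im[:,:,::-1])
print(s["tool_pos"],s["tcp_rot"]);print(proj("wrist",np.array([.572,-.070,.1]),s),proj("wrist",np.array([.572,-.070,.025]),s))
E
```

```text
[ 0.55601407 -0.07685255  0.24016201] [-9.00369207e+01  5.59120316e-02 -5.74508509e+00]
[331.84663128 214.15446776] [329.66467001 194.53976443]
```

View pics/w1.png

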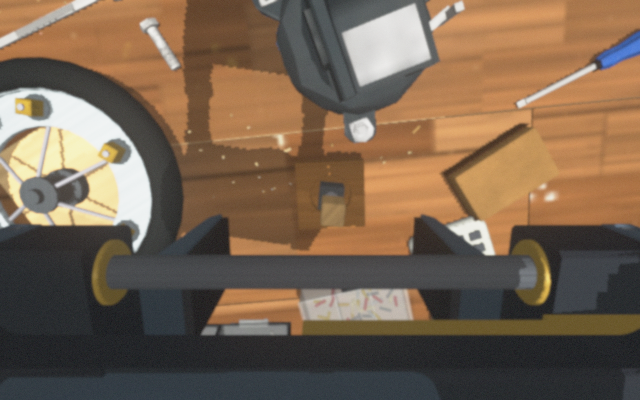

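```bash
python3 -m creep '[[[8,4,-30],0],[[15,7,-60],0],[[15,7,-90],0],[[15,7,-115],0],[[15,7,-135],0],[[15,7,-148],0],[[15,7,-153],0],[[15,7,-153],0],[[15,7,-153],0]]' 0 40; python3 -m creep '[[[0,0,0],0],[[0,0,0],0],[[0,0,0],0],[[0,0,0],0],[[0,0,0],0],[[0,0,0],0],[[0,0,0],0],[[0,0,0],0]]' 255 40
```

```text
clock: 2.85
tool_pos: [0.5714, -0.0694, 0.0882]
tcp_rot: [-90.0, -0.0, -5.7]
force: [0.2, 0.8, -0.3]
opening: 0.091
clock: 3.65
tool_pos: [0.5714, -0.0695, 0.0881]
tcp_rot: [-90.0, -0.0, -5.7]
force: [-0.3, 0.2, -0.3]
opening: 0.0304
```

```bash
python3 -m creep '[[[0,0,0],0],[[0,0,0],0],[[0,0,0],0],[[0,0,0],0],[[0,0,0],0],[[0,0,20],0],[[0,0,45],0],[[0,0,75],0],[[0,0,100],0],[[-2,-45,102],0],[[-5,-90,102],0],[[-10,-135,102],0],[[-15,-175,102],0],[[-18,-205,102],0],[[-20,-220,102],0],[[-20,-225,102],0],[[-20,-225,100],0],[[-20,-225,100],0],[[-20,-225,100],0]]' 255 60; python3 - <<'E'
from h import *
s=state();im=camera("wrist");cv2.imwrite("pics/w2.png",im[:,:,::-1])
print(s["tool_pos"],s["tcp_rot"],s["force"],s["moment"])
for X in [(.457,-.331,.063),(.5045,-.2663,.063)]: print(proj("wrist",np.array(X),s))
E
```

```text
clock: 5.55
tool_pos: [0.5516, -0.2931, 0.188]
tcp_rot: [-90.0, 0.0, -5.6]
force: [0.2, -0.1, -1.1]
opening: 0.0201
[ 0.55162037 -0.29308505  0.18804552] [-9.00261897e+01  2.19327662e-03 -5.61468692e+00] [ 0.15537154 -0.11559778 -1.12378323] [ 0.08079029 -0.02974147  0.01838209]
[256.72741888  78.1978118 ]
[351.39486343 135.96251933]
```

View pics/w2.png

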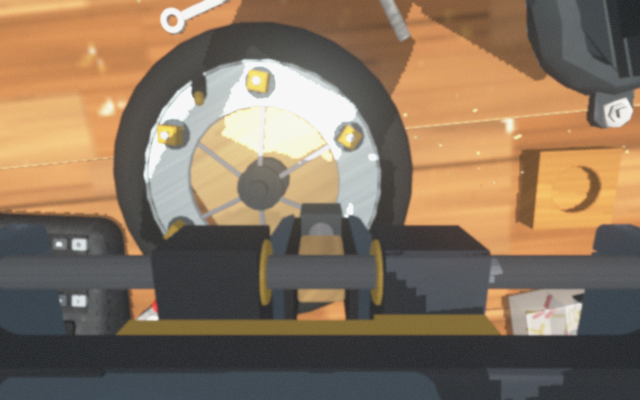

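```bash
python3 - <<'E'
from h import *
im=cv2.imread("pics/w2.png")
f=lambda x,y,n=40:cv2.resize(im[y:y+n,x:x+n],(390,390),interpolation=cv2.INTER_CUBIC)
cv2.imwrite("pics/c2.png",np.hstack([f(239,61),f(329,117)]))
E
```

```text
(no output)
```

View pics/c2.png

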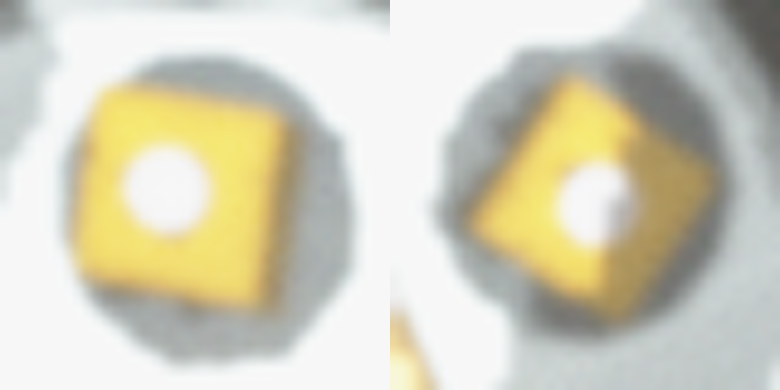

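```bash
python3 - <<'E'
from h import *
s=dict(tool_pos=np.array([0.55162037,-0.29308505,0.18804552]),tcp_rot=np.array([-90.026,0.002,-5.615]))
for (ox,oy),C,W in [((239,61),[(113,85),(290,120),(268,303),(80,275)],(212,210)),((329,117),[(182,75),(325,185),(225,318),(80,215)],(195,190))]:
    f=lambda c,z:w("wrist",(ox+c[0]/9.75-.45,oy+c[1]/9.75-.45),z,s)[:2]
    P=np.array([f(c,.063) for c in C]);e=np.roll(P,-1,0)-P
    print("head",P.mean(0),"washer",f(W,.0465),"len",np.linalg.norm(e,axis=1),"ang",np.degrees(np.arctan2(e[:,1],e[:,0]))%90)
for n in [(.457-.5366,-.331+.3396),(.5045-.5366,-.2663+.3396)]: print("radial",np.degrees(np.arctan2(n[1],n[0]))%90)
im=cv2.imread("pics/w2.png")
cv2.imwrite("pics/c3.png",cv2.resize(im[190:320,255:385],(520,520),interpolation=2))
# wheel fit from wrist, 3 nipples+hub
print("hub",w("wrist",(263,184),.07,s)); print("n6",w("wrist",(171,134),.063,s))
E
```

```text
head [ 0.45876688 -0.33045901] washer [ 0.4583066  -0.33129521] len [0.01314576 0.01308698 0.01404697 0.01370853] ang [73.77278563 75.32167423 76.28588438 71.54048544]
head [ 0.50506822 -0.26785805] washer [ 0.50544528 -0.26725979] len [0.01381959 0.01257642 0.01374904 0.01299994] ang [47.8270051  48.09712538 49.58977518 48.42794242]
radial 83.83367077551861
radial 23.6498771142233
hub [ 0.53307621 -0.33561548  0.07      ]
n6 [ 0.4900594  -0.40007339  0.063     ]
```

View pics/c3.png

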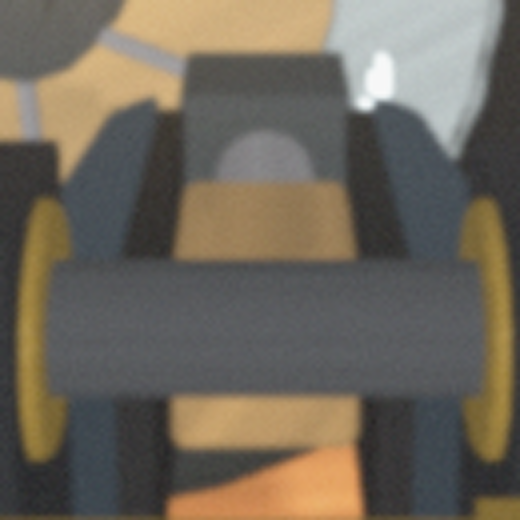

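```bash
python3 - <<'E'
from h import *
s=dict(tool_pos=np.array([0.55162037,-0.29308505,0.18804552]),tcp_rot=np.array([-90.026,0.002,-5.615]))
Rt=R.from_euler("xyz",s["tcp_rot"],degrees=True).as_matrix()
for n,uv,z,o in [("bot",(321,203.3),.113,.01225),("shoulder",(321.7,214.6),.139,.01225),("griptop+x",(321.3,301.3),.2,-.01),("shaft -x edge at shoulder",(321,222),.139,.007)]:
    t=Rt.T@(w("wrist",uv,z,s)-s["tool_pos"]);print(n,(t[0]+o)*1e3,t[2]*1e3)
E
```

```text
bot 2.138921075393567 -0.612206723277551
shoulder 2.2755102748814036 -0.25152534812669175
griptop+x 0.2503751679191375 -0.5830432193662157
shaft -x edge at shoulder 1.4069852615014042 -0.6428704960298497
```

```bash
python3 -m creep '[[[-30,-12,0],-4],[[-60,-24,0],-8],[[-85,-33,0],-10],[[-95,-37,-5],-10],[[-95,-37,-20],-10],[[-95,-37,-34],-10],[[-95,-37,-38],-10],[[-95,-37,-38],-10],[[-95,-37,-38],-10]]' 255 60; python3 -m creep '[[[0,0,-4],0],[[0,0,-8],0],[[0,0,-11],0],[[0,0,-13],0],[[0,0,-14],0],[[0,0,-14],0]]'; python3 -c "
from workcell import *;print(state()['moment'],state()['tool_pos'])"
```

```text
clock: 6.5
tool_pos: [0.4572, -0.3302, 0.1506]
tcp_rot: [-90.0, -0.0, -15.6]
force: [0.1, 0.8, -0.9]
opening: 0.019
clock: 7.1
tool_pos: [0.4571, -0.3302, 0.1364]
tcp_rot: [-90.0, -0.0, -15.6]
force: [0.5, -0.7, -0.7]
opening: 0.0196
[ 0.04966329  0.00222143 -0.06064275] [ 0.45713509 -0.33019425  0.13643019]
```

```bash
python3 -m creep '[[[-0.5,0,-1],0],[[-0.5,0,-2],0],[[-0.5,0,-3],0],[[-0.5,0,-4],0],[[-0.5,0,-4],0]]'; python3 -c "
from workcell import *;print(state()['moment'],state()['tool_pos'])"
```

```text
clock: 7.6
tool_pos: [0.4566, -0.3302, 0.1323]
tcp_rot: [-90.0, -0.0, -15.6]
force: [-0.2, -1.0, -1.4]
opening: 0.0194
[ 0.01290353  0.027784   -0.02336967] [ 0.45659046 -0.33015163  0.13228103]
```

```bash
python3 -m creep '[[[0,0,-2],0],[[0,0,-4],0],[[0,0,-6],0],[[0,0,-8],0],[[0,0,-10],0],[[0,0,-11],0],[[0,0,-11],0]]'; python3 -c "
from workcell import *;print(state()['moment'],state()['tool_pos'])"
```

```text
clock: 8.3
tool_pos: [0.4566, -0.3301, 0.1212]
tcp_rot: [-90.0, -0.0, -15.6]
force: [0.1, 0.3, 2.0]
opening: 0.0196
[0.17156734 0.15018684 0.00440073] [ 0.4565769  -0.3301302   0.12123842]
```

```bash
python3 -m creep '[[[0.1,0.2,0],-5],[[0.3,0.4,0],-10],[[0.3,0.4,0],-10]]'; python3 -c "
from workcell import *;print(state()['moment'],state()['tool_pos'])"; python3 -m creep '[[[0.2,0.2,0],-5],[[0.3,0.4,0],-10],[[0.5,0.6,0],-15],[[0.8,0.7,0],-20],[[0.8,0.7,0],-20]]'; python3 -c "
from workcell import *;print(state()['moment'],state()['tool_pos'])"
```

```text
clock: 8.6
tool_pos: [0.4569, -0.3299, 0.1214]
tcp_rot: [-90.1, -0.0, -25.7]
force: [0.1, -0.4, 1.2]
opening: 0.0196
[-0.22523504  0.11800682  0.03649462] [ 0.45694776 -0.32991815  0.12142842]
clock: 9.1
tool_pos: [0.4574, -0.3294, 0.1214]
tcp_rot: [-90.1, -0.0, -45.6]
force: [-4.0, -2.0, 0.6]
opening: 0.0192
[-0.564451    0.91679675  0.07807139] [ 0.45744881 -0.32938966  0.12144795]
```

```bash
python3 -m creep '[[[-0.2,-0.2,0],-5],[[0,-0.2,0],-11],[[0,-0.3,0],-17],[[0.2,-0.3,0],-23],[[0.3,-0.4,0],-29],[[0.5,-0.4,0],-35],[[0.5,-0.4,0],-35]]'; python3 -c "
from workcell import *;print(state()['moment'],state()['tool_pos'])"
```

```text
clock: 9.8
tool_pos: [0.4582, -0.3293, 0.1214]
tcp_rot: [-90.1, 0.0, -80.5]
force: [2.3, 3.5, 0.8]
opening: 0.0198
[ 0.86253782 -0.51562258  0.00550174] [ 0.45821416 -0.32930724  0.12143528]
```

```bash
python3 -m creep '[[[0.3,0.3,0],-6],[[0.6,0.4,0],-12],[[0.8,0.5,0],-18],[[1.0,0.5,0],-24],[[1.1,0.5,0],-30],[[1.2,0.5,0],-34],[[1.2,0.5,0],-34]]'; python3 -c "
from workcell import *;print(state()['moment'],state()['tool_pos'],state()['force'])"
```

```text
clock: 10.5
tool_pos: [0.4596, -0.3292, 0.1216]
tcp_rot: [-90.0, -0.0, -114.3]
force: [-0.7, -1.4, 0.1]
opening: 0.0194
[-0.38127064  0.08021278  0.07249476] [ 0.45955545 -0.32916828  0.12158129] [-0.70278207 -1.40862528  0.12264445]
```

```bash
python3 -m creep '[[[0,0,0],5],[[0,0,0],9],[[0,0,3],9],[[0,0,10],9],[[0,0,25],9],[[0,0,45],9],[[5,0,62],14],[[30,5,67],22],[[60,10,67],30],[[90,15,67],38],[[110,19,67],46],[[110,19,67],54],[[110,19,67],62],[[110,19,67],70],[[110,19,67],73],[[110,19,67],73],[[110,19,67],73]]'; python3 - <<'E'
from h import *
s=state();im=camera("wrist");im=im[:,:,::-1];cv2.imwrite("pics/w3.png",im)
print(s["tool_pos"].tolist(),s["tcp_rot"].tolist(),s["force"])
o=[]
for X in [(.458,-.331,.063),(.505,-.267,.063)]:
    x,y=proj("wrist",np.array(X),s).round().astype(int)-20;print(x,y)
    x=max(x,0);y=max(y,0);o.append(cv2.resize(im[y:y+40,x:x+40],(390,390),interpolation=cv2.INTER_CUBIC))
o=np.hstack(o);cv2.imwrite("pics/c4.png",o)
E
```

```text
clock: 12.2
tool_pos: [0.5696, -0.3101, 0.1889]
tcp_rot: [-90.0, -0.0, -41.4]
force: [0.6, 0.4, -1.1]
opening: 0.0198
[0.569561545799787, -0.3101435250527536, 0.18893711169252286] [-90.01670534545676, -0.023341641400863703, -41.35949897334106] [ 0.59442892  0.43409499 -1.14930951]
180 87
288 77
```

View pics/c4.png

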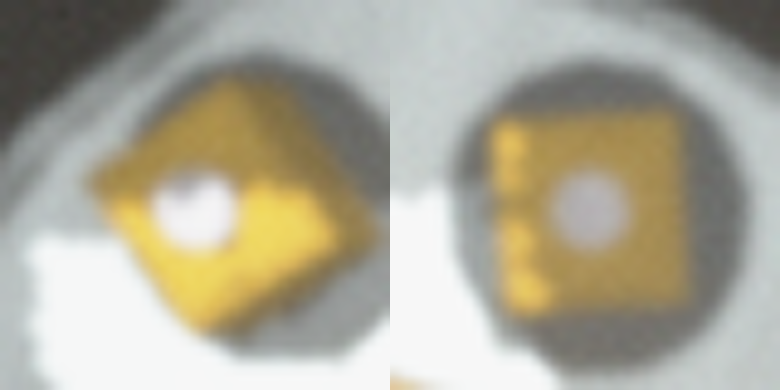

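```bash
python3 - <<'E'
from h import *
s=dict(tool_pos=np.array([0.56956,-0.31014,0.18894]),tcp_rot=np.array([-90.017,-0.023,-41.36]))
for (ox,oy),C,W in [((180,87),[(230,78),(360,238),(198,332),(92,185)],(265,210)),((288,77),[(105,120),(288,112),(298,303),(117,313)],(212,215))]:
    f=lambda c,z:w("wrist",(ox+c[0]/9.75-.45,oy+c[1]/9.75-.45),z,s)[:2]
    P=np.array([f(c,.063) for c in C]);e=np.roll(P,-1,0)-P
    print("head",P.mean(0),"washer",f(W,.0465),"len",np.linalg.norm(e,axis=1),"ang",np.degrees(np.arctan2(e[:,1],e[:,0]))%90)
E
```

```text
head [ 0.45939772 -0.33070591] washer [ 0.4581767  -0.33186403] len [0.01467104 0.01455904 0.0129663  0.01344941] ang [86.2900143  77.19298564 82.14018986 83.89024987]
head [ 0.50587129 -0.26746529] washer [ 0.50567148 -0.26697671] len [0.01366332 0.01381227 0.01368926 0.01397181] ang [51.10404269 51.70319353 51.77283448 51.59381585]
```

```bash
cat > fit.py <<'E'
from h import *
from scipy.optimize import minimize
def fitnip(im,s,xy):
    big=10;x,y=proj("wrist",np.array([*xy,.058]),s).round().astype(int)-20
    c=cv2.resize(im[y:y+40,x:x+40],(400,400),interpolation=cv2.INTER_CUBIC)
    S=cv2.cvtColor(c,cv2.COLOR_BGR2HSV)[:,:,1];m=(S>100).astype(np.uint8)
    n,l,st,ce=cv2.connectedComponentsWithStats(m);k=1+np.argmax(st[1:,4]*np.exp(-np.hypot(*(ce[1:]-200).T)/60))
    h=cv2.convexHull(np.argwhere(l==k)[:,::-1].astype(np.int32));M=cv2.fillConvexPoly(np.zeros((400,400),np.uint8),h,1)
    def cost(p):
        a=np.radians(p[2]);pts=[]
        for z in(.063,.0465+.0):
            for i in range(4):
                b=a+np.pi/4+i*np.pi/2;q=proj("wrist",np.array([p[0]/1e3+.0099*np.cos(b),p[1]/1e3+.0099*np.sin(b),z]),s)
                pts.append((q-[x,y]+.5)*big-.5)
        hh=cv2.convexHull((np.array(pts)*16).round().astype(np.int32))
        B=cv2.fillConvexPoly(np.zeros((400,400),np.uint8),hh,1,cv2.LINE_8,4)
        return 1-(B&M).sum()/(B|M).sum()
    best=min((minimize(cost,[xy[0]*1e3,xy[1]*1e3,a],method="Nelder-Mead",options=dict(initial_simplex=[[xy[0]*1e3+i,xy[1]*1e3+j,a+k] for i,j,k in((0,0,0),(2,0,0),(0,2,0),(0,0,10))])) for a in range(0,90,15)),key=lambda r:r.fun)
    return best.x[:2].round(1),round(best.x[2]%90,1),round(best.fun,3)
E
python3 - <<'E'
from fit import *
A=dict(tool_pos=np.array([0.55162037,-0.29308505,0.18804552]),tcp_rot=np.array([-90.026,0.002,-5.615]))
B=dict(tool_pos=np.array([0.56956,-0.31014,0.18894]),tcp_rot=np.array([-90.017,-0.023,-41.36]))
for f,s in(("w2",A),("w3",B)):
    im=cv2.imread(f"pics/{f}.png")
    for xy in((.4585,-.331),(.505,-.267),(.49,-.402)):print(f,fitnip(im,s,xy))
E
```

```text
Traceback (most recent call last):
  File "fit.py", line 18, in fitnip
    best=min((minimize(cost,[xy[0]*1e3,xy[1]*1e3,a],method="Nelder-Mead",options=dict(initial_simplex=[[xy[0]*1e3+i,xy[1]*1e3+j,a+k] for i,j,k in((0,0,0),(2,0,0),(0,2,0),(0,0,10))])) for a in range(0,90,15)),key=lambda r:r.fun)
  File "fit.py", line 18, in <genexpr>
    best=min((minimize(cost,[xy[0]*1e3,xy[1]*1e3,a],method="Nelder-Mead",options=dict(initial_simplex=[[xy[0]*1e3+i,xy[1]*1e3+j,a+k] for i,j,k in((0,0,0),(2,0,0),(0,2,0),(0,0,10))])) for a in range(0,90,15)),key=lambda r:r.fun)
              ~~~~~~~~^^^^^^^^^^^^^^^^^^^^^^^^^^^^^^^^^^^^^^^^^^^^^^^^^^^^^^^^^^^^^^^^^^^^^^^^^^^^^^^^^^^^^^^^^^^^^^^^^^^^^^^^^^^^^^^^^^^^^^^^^^^^^^^^^^^^^^^^^^^^^^^^^^^^^^^^^^^^^^^^
  File "fit.py", line 13, in cost
    b=a+np.pi/4+i*np.pi/2;q=proj("wrist",np.array([p[0]/1e3+.0099*np.cos(b),p[1]/1e3+.0099*np.sin(b),z]),s)
                            ~~~~^^^^^^^^^^^^^^^^^^^^^^^^^^^^^^^^^^^^^^^^^^^^^^^^^^^^^^^^^^^^^^^^^^^^^^^^^^^
  File "h.py", line 13, in proj
    p=camera_params(name)
ValueError: time passes only in moves, steps and waits
```

```bash
sed -i '3a import functools; camera_params=functools.cache(camera_params)' h.py; cat > run.py <<'E'
from fit import *
A=dict(tool_pos=np.array([0.55162037,-0.29308505,0.18804552]),tcp_rot=np.array([-90.026,0.002,-5.615]))
B=dict(tool_pos=np.array([0.56956,-0.31014,0.18894]),tcp_rot=np.array([-90.017,-0.023,-41.36]))
for f,s in(("w2",A),("w3",B)):
    im=cv2.imread(f"pics/{f}.png")
    for xy in((.4585,-.331),(.505,-.267),(.49,-.402)):print(f,fitnip(im,s,xy))
E
python3 run.py
```

```text
w2 (array([ 459. , -331.5]), np.float64(70.8), np.float64(0.168))
w2 (array([ 506. , -267.8]), np.float64(50.6), np.float64(0.134))
w2 (array([ 490.8, -403.9]), np.float64(82.5), np.float64(0.175))
w3 (array([ 458.3, -331.6]), np.float64(71.8), np.float64(0.174))
w3 (array([ 505.8, -267.7]), np.float64(52.1), np.float64(0.092))
w3 (array([ 490.4, -404.8]), np.float64(79.1), np.float64(0.125))
```

```bash
sed -i 's/def fitnip(im,s,xy):/def fitnip(im,s,xy,zb=.0465,th=100):/; s/S>100/S>th/; s/\.0465+\.0)/zb)/' fit.py; sed -i 's/print(f,fitnip(im,s,xy))/print(f,*[(r[1],r[2]) for r in (fitnip(im,s,xy,zb,th) for th in(80,120) for zb in (.053,.058,.0628))])/' run.py; python3 run.py | sed 's/np.float64//g'
```

```text
w2 ((74.9), (0.058)) ((74.7), (0.051)) ((75.3), (0.084)) ((66.3), (0.202)) ((67.0), (0.161)) ((74.9), (0.114))
w2 ((51.1), (0.046)) ((51.5), (0.038)) ((51.5), (0.052)) ((58.0), (0.396)) ((39.9), (0.382)) ((43.9), (0.368))
w2 ((78.6), (0.066)) ((75.9), (0.143)) ((78.5), (0.239)) ((86.1), (0.196)) ((82.0), (0.128)) ((71.6), (0.124))
w3 ((81.4), (0.048)) ((80.7), (0.115)) ((76.2), (0.203)) ((71.6), (0.18)) ((80.4), (0.093)) ((81.4), (0.077))
w3 ((52.2), (0.032)) ((52.4), (0.034)) ((52.4), (0.036)) ((48.6), (0.206)) ((48.8), (0.202)) ((48.6), (0.193))
w3 ((75.0), (0.112)) ((74.8), (0.21)) ((74.2), (0.312)) ((80.5), (0.137)) ((83.6), (0.2)) ((84.8), (0.279))
```

```bash
python3 -m creep '[[[-25,17,0],0],[[-50,34,0],0],[[-63,43,0],0],[[-65.4,44.2,-10],0],[[-65.4,44.2,-25],0],[[-65.4,44.2,-39],0],[[-65.4,44.2,-45],0],[[-65.4,44.2,-51],0],[[-65.4,44.2,-54],0],[[-65.4,44.2,-54],0],[[-65.4,44.2,-54],0]]'
```

```text
clock: 13.35
tool_pos: [0.5044, -0.2661, 0.1352]
tcp_rot: [-90.0, -0.0, -41.4]
force: [-0.4, 0.1, -1.6]
opening: 0.0197
```

```bash
python3 -m creep '[[[-0.2,0.1,-1],0],[[-0.2,0.1,-2],0],[[-0.2,0.1,-3],0],[[-0.2,0.1,-4],0],[[-0.2,0.1,-4],0]]'; python3 -c "
from workcell import *;print(state()['moment'],state()['tool_pos'])"
```

```text
clock: 13.85
tool_pos: [0.5041, -0.266, 0.131]
tcp_rot: [-90.0, -0.0, -41.4]
force: [-0.5, -1.0, -0.4]
opening: 0.0195
[-0.03162026  0.01854764 -0.01793493] [ 0.50412009 -0.26596021  0.131034  ]
```

```bash
python3 -m creep '[[[0,0,-3],0],[[0,0,-6],0],[[0,0,-9],0],[[0,0,-9.8],0],[[0,0,-9.8],0]]'; python3 -m creep '[[[0.1,0.1,0],-5],[[0.3,0.2,0],-10],[[0.5,0.2,0],-16],[[0.7,0.3,0],-22],[[0.9,0.3,0],-28],[[1.1,0.3,0],-34],[[1.3,0.3,0],-40],[[1.4,0.3,0],-45],[[1.4,0.3,0],-45]]'; python3 -c "
from workcell import *;print(state()['moment'],state()['tool_pos'])"
```

```text
clock: 14.35
tool_pos: [0.5041, -0.266, 0.1212]
tcp_rot: [-90.0, -0.0, -41.4]
force: [-0.3, 0.6, 1.5]
opening: 0.0199
clock: 15.25
tool_pos: [0.5058, -0.265, 0.1213]
tcp_rot: [-90.0, 0.0, -86.6]
force: [3.4, 4.6, 1.8]
opening: 0.0198
[ 1.19133675 -0.50269328  0.04666282] [ 0.50578707 -0.26502608  0.12129346]
```

```bash
python3 -m creep '[[[0.3,0,0],-6],[[0.5,-0.1,0],-12],[[0.8,-0.2,0],-18],[[1,-0.3,0],-24],[[1.2,-0.5,0],-30],[[1.3,-0.6,0],-36],[[1.5,-0.7,0],-42],[[1.5,-0.7,0],-45],[[1.5,-0.7,0],-45]]'; python3 -c "
from workcell import *;print(state()['moment'],state()['tool_pos'])"
```

```text
clock: 16.15
tool_pos: [0.5074, -0.2654, 0.1214]
tcp_rot: [-90.0, 0.0, -131.6]
force: [2.0, 2.8, 0.2]
opening: 0.02
[ 0.70168391 -0.16465921  0.01472459] [ 0.50737855 -0.26544658  0.1213842 ]
```

```bash
python3 -m creep '[[[0.2,0,-0.3],-6],[[0.3,-0.2,-0.5],-12],[[0.4,-0.4,-0.5],-18],[[0.5,-0.6,-0.5],-24],[[0.5,-0.8,-0.5],-30],[[0.5,-1,-0.5],-36],[[0.5,-1.2,-0.5],-42],[[0.5,-1.3,-0.5],-45],[[0.5,-1.3,-0.5],-45]]'; python3 -c "
from workcell import *;print(state()['moment'],state()['tool_pos'])"
```

```text
clock: 17.05
tool_pos: [0.508, -0.2668, 0.1211]
tcp_rot: [-90.0, 0.1, -176.6]
force: [1.1, 1.9, 1.9]
opening: 0.0195
[ 0.3267147  -0.09400075  0.04034089] [ 0.50803284 -0.26675444  0.12105077]
```

```bash
python3 -m creep '[[[0.1,-0.1,0],-6],[[0.1,-0.4,0],-12],[[0,-0.7,0],-18],[[-0.2,-0.9,0],-24],[[-0.4,-1.1,0],-30],[[-0.6,-1.3,0],-36],[[-0.9,-1.5,0],-42],[[-1.2,-1.7,0],-48],[[-1.5,-1.8,0],-53],[[-1.5,-1.8,0],-55],[[-1.5,-1.8,0],-55]]'; python3 -c "
from workcell import *;print(state()['moment'],state()['tool_pos'])"
```

```text
clock: 18.15
tool_pos: [0.507, -0.2686, 0.1212]
tcp_rot: [-90.0, 0.1, 128.6]
force: [4.6, 2.3, 1.8]
opening: 0.0196
[ 0.72414691 -0.77446362  0.05833244] [ 0.50701693 -0.26855319  0.12123045]
```

```bash
python3 -m creep '[[[-0.4,-0.2,0],5],[[-0.4,-0.2,0],9],[[-0.4,-0.2,3],9],[[-0.4,-0.2,10],9],[[0,0,25],9],[[0,0,45],9],[[5,-3,62],14],[[20,-13,67],22],[[40,-27,67],30],[[62,-41,67],38],[[62,-41,67],46],[[62,-41,67],54],[[62,-41,67],62],[[62,-41,67],70],[[62,-41,67],78],[[62,-41,67],86],[[62,-41,67],94],[[62,-41,67],100]]'; python3 -m creep '[[[0,0,0],8],[[0,0,0],16],[[0,0,0],24],[[0,0,0],32],[[0,0,0],40],[[0,0,0],48],[[0,0,0],56],[[0,0,0],64],[[0,0,0],72],[[0,0,0],80],[[0,0,0],88],[[0,0,0],90],[[0,0,0],90],[[0,0,0],90]]'; python3 - <<'E'
from fit import *
s=state();im=camera("wrist")[:,:,::-1];cv2.imwrite("pics/w4.png",im)
print(s["tool_pos"].tolist(),s["tcp_rot"].tolist(),s["force"])
for xy in((.4585,-.331),(.505,-.267)):print(*[(r[1],r[2]) for r in (fitnip(im,s,xy,zb,th) for th in(80,) for zb in (.053,.058,.0628))])
o=[]
for X in [(.458,-.331,.063),(.505,-.267,.063)]:
    x,y=proj("wrist",np.array(X),s).round().astype(int)-20
    o.append(cv2.resize(im[y:y+40,x:x+40],(390,390),interpolation=cv2.INTER_CUBIC))
cv2.imwrite("pics/c5.png",np.hstack(o))
E
```

```text
clock: 19.95
tool_pos: [0.5686, -0.3097, 0.1887]
tcp_rot: [-90.0, 0.1, -131.2]
force: [-0.5, 0.2, -0.5]
opening: 0.0196
clock: 21.35
tool_pos: [0.5684, -0.3098, 0.1889]
tcp_rot: [-90.1, 0.1, -41.3]
force: [0.3, 0.4, -1.9]
opening: 0.0197
[0.5683537882029583, -0.3097830337734641, 0.18893739002148807] [-90.06374048352271, 0.07958990248264368, -41.287664603276085] [ 0.32653654  0.42273138 -1.88747129]
(np.float64(82.1), np.float64(0.05)) (np.float64(80.7), np.float64(0.113)) (np.float64(77.5), np.float64(0.2))
(np.float64(53.2), np.float64(0.029)) (np.float64(53.4), np.float64(0.03)) (np.float64(53.4), np.float64(0.032))
```

View pics/c5.png

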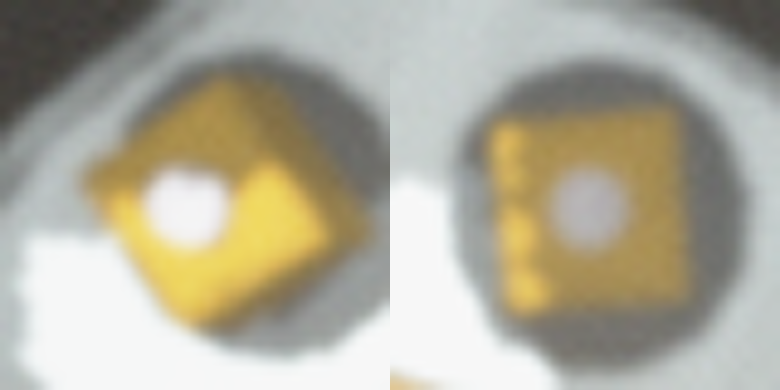

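```bash
python3 -m creep '[[[0,25,0],4],[[0,65,0],8],[[0,110,0],14],[[1,155,0],20],[[2,195,0],26],[[3,225,0],32],[[3,240,0],35.6],[[3,240.3,-20],35.6],[[3,240.3,-45],35.6],[[3,240.3,-65],35.6],[[3,240.3,-80],35.6],[[3,240.3,-85],35.6],[[3,240.3,-85],35.6],[[3,240.3,-85],35.6]]'; python3 -m creep '[[[0,0,-3],0],[[0,0,-6],0],[[0,0,-9],0],[[0,0,-12],0],[[0,0,-14],0],[[0,0,-15],0],[[0,0,-15],0]]'
```

```text
clock: 22.8
tool_pos: [0.5718, -0.0696, 0.1046]
tcp_rot: [-90.1, 0.0, -5.7]
force: [0.3, -0.1, -2.2]
opening: 0.0194
clock: 23.5
tool_pos: [0.5718, -0.0696, 0.0894]
tcp_rot: [-90.1, 0.0, -5.7]
force: [-0.1, 0.3, -1.7]
opening: 0.0196
```

```bash
python3 -m creep '[[[0,0,-0.5],0],[[0,0,-1],0],[[0,0,-1.5],0],[[0,0,-1.7],0],[[0,0,-1.7],0]]'; python3 -c "
from workcell import *;print(state()['force'],state()['tool_pos'])"
```

```text
clock: 24.0
tool_pos: [0.5719, -0.0696, 0.0881]
tcp_rot: [-90.1, 0.0, -5.7]
force: [-1.0, 0.5, 5.4]
opening: 0.0195
[-1.00999551  0.45213243  5.35654612] [ 0.57187102 -0.069583    0.08808419]
```

Bottomed on the well floor. Release, back off upwards, and check.

```bash
python3 -m creep '[[[0,0,0],0],[[0,0,0],0],[[0,0,0],0],[[0,0,0],0],[[0,0,0],0],[[0,0,0],0],[[0,0,0],0],[[0,0,0],0],[[0,0,0],0],[[0,0,0],0],[[0,0,10],0],[[0,0,30],0],[[0,0,60],0],[[0,0,100],0],[[0,0,150],0],[[-16,-7,152],0],[[-16,-7,152],0],[[-16,-7,152],0]]' 0 40; python3 - <<'E'
from h import *
s=state();a=camera("wrist")[:,:,::-1];b=camera("side")[:,:,::-1]
o=np.hstack([cv2.resize(a[120:260,250:410],(400,350)),cv2.resize(b[150:230,265:355],(394,350))]);cv2.imwrite("pics/c6.png",o)
print(proj("wrist",np.array([.5732,-.0702,.1]),s),s["force"])
E
```

```text
clock: 25.8
tool_pos: [0.5556, -0.0765, 0.2401]
tcp_rot: [-90.1, 0.0, -5.7]
force: [0.4, -0.3, -0.0]
opening: 0.0911
[331.4449148  216.00535411] [ 0.37017273 -0.30803744 -0.02407201]
```

View pics/c6.png

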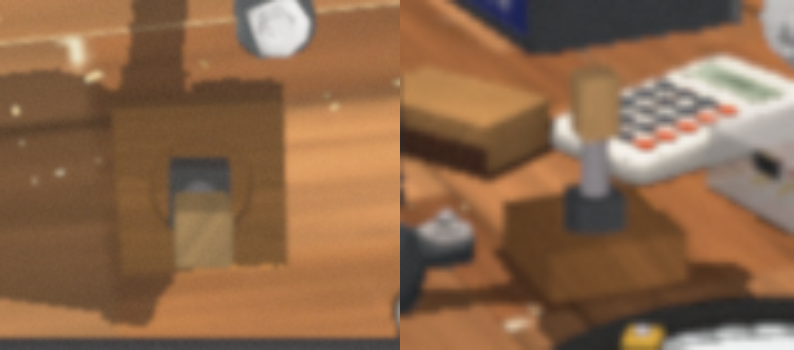

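```bash
python3 -c "
from workcell import *;print(sign_off())"
```

```text
the job is handed in; nothing more can be done
None
```

I turned nipple 1 about a quarter turn and nipple 2 about two quarter turns clockwise. The key is back in its stand and released, and I handed the job in at about 26 s of the 72 s allowed.

- **Nipple 1:** a fit to the wrist pictures gives about 83–84° clockwise. That is inside the 75–105° window, about 8° above its lower edge. My methods disagreed here. Corner picking by eye gave about 82°, and a first, poorly fitting run gave 89°. I accepted the lower figure and did not top it up.
- **Nipple 2:** the same fit gives about 179° clockwise.
- **Forces:** the key dropped over both heads without catching. Wrist force readings, taken at the end of each move, stayed below about 6 N.
- **Key in its stand:** the last wrist and side pictures show it upright in the well. It met the well floor at the same height at which I picked it up. The arm had backed off clear above it.
- **Nipples 3 to 6:** I did not touch them, but I also did not measure them separately at the end.

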